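Nest the tasting-counter covers

ROBOT

A 7-joint arm with a two-finger parallel gripper is mounted at the origin on the work surface. World frame = base frame: x ahead of the robot, y to its left, z up, the work surface at z = 0. Lengths are in mm, angles in rad, forces in N, time in s.
With the tool pointing down it reaches from about 425 to 875 mm from the base axis. Payload 4.7 kg.
Tool frame: the origin (TCP) lies at the very end of the fingers, on their centre line; the grasp point (between the pads) lies behind it (manip.grasp_offset is the z of the grasp point in the tool frame, in mm); z points along the fingers, y is the line along which they close (so a half turn about z gives the same grasp; the last joint's range is limited). The gripper opens to 85 mm and grips with 20 to 120 N. Pads are 22 mm wide; open, the fingers measure 114 mm over their backs; the gripper's body (76 mm by 85 mm) begins 54 mm behind the grasp point. The pads swing forward as they close: fully open they stand 13 mm farther back than shut.
Start: joints at [-1.163, 0.321, -0.07, 1.45, 0.023, 1.371, -0.057], TCP at [249.433, 600.257, 231.349] pointing down, gripper open.
Joint ranges: [-2.86, 2.86], [-0.3, 2.09], [-1.38, 1.24], [0.06, 2.45], [-1.56, 4.7], [0.09, 2.05], [-2.69, 2.69]. Speed limits (rad/s): [2.57, 2.57, 3.14, 3.14, 3.14, 3.14, 3.14].

INTERFACE

Orientations are given as a unit quaternion [w, x, y, z].
In Python, from station import readout, viewer, close_job, spotter, manip gives the robot as it stands. The module is installed in compiled form; this text tells all that it offers.
- The arm moves only by the tool play_rows, never from a script. Its argument "motion" is a list of rows, each an object of numbers: "wx", "wy", "wz": the turn, a rotation vector about the world's x, y, z in degrees; "x", "y", "z": the shift along the world's x, y, z in m; "fingers": the opening, from -1 (shut) to 1 (fully open). In form: [{"wx": .., "wy": .., "wz": .., "x": .., "y": .., "z": .., "fingers": ..}, ...]. A call has 1 to 20 rows; each row shifts and turns the commanded pose from where the row before left it; what a row does not reach is not made up. A row lasts 1/12 s, in which the tool goes at most 41.7 mm and 7.16 degrees, less where a joint would pass 70% of its speed; a pose out of reach is approached as far as the arm can. A call is refused whole if a number of a shift passes 0.0417 or a number of a turn 7.16, either way. A call with a gripper value outside its range is refused whole. The fingers move at their own pace and stop on an object; "squeeze" is the grip in N (left out, the last holds). Time passes only in rows, so rows that do not move let the fingers close. It gives the time, the measured TCP pose, the force, the opening and the grip force at its end, in the units of the state.
- readout.observe(): the state, without advancing time (a new reading comes with each control period).
- viewer.capture(name): name is "scene" or "top" or "wrist"; returns (picture, depth): 480x640x3 uint8, red, green, blue; 480x640 float32, mm along the optical axis (not along the pixel's ray), 0 where there is no reading.
- viewer.calibration(name): a dict with "vfov" (degrees; the focal length in pixels is half the picture's height over the tangent of half this angle, whatever the lens; pixels are square), "cx", "cy" (the principal point, pixels), "D" ([k1, k2, p1, p2, k3] as OpenCV has them; the pictures are not rectified), "R" (3x3) and "t" (3): a world point X has camera coordinates R X + t; the wrist camera has in their place "tool_from_camera" (4x4, takes a point from camera to tool coordinates, whose origin is the TCP and whose axes are the flange's). Camera axes: x right, y down, z forward; pixel columns grow to the right and rows downward; lengths in mm; the calibration is good to about 2 mm. A picture is of the moment at which its call begins: read the wrist's pose just before it. calibration takes no time and is no camera call.
- close_job(): hands the job in; it is judged then, once.
Trained networks look in the newest picture that a camera, given by its name, has taken for a name from the list of things; names that differ only in an ending like _2 or _b are one class to them, and where a whole thing is asked for, a point or a joint stands for the part that bears it (a point fixed in the world has none). Each returns a list of dicts, best first, with "score" (0 to 1); they miss things now and then, are a little off and sometimes report something else, mostly with a low value. They report only what shows in the picture. A call takes as long as a camera call.
- spotter.look_for(target, camera): "position" ([x, y, z] in mm, in world coordinates, good to about 4 mm: the middle of the surface that is visible of it).
The state is a dict: "time": time; "qpos": joint angles; "joint_velocities": joint speeds; "tau": joint torques, N m; "tcp_pos": TCP position; "tcp_rot": TCP orientation; "ft_force": force on the tool from outside, world axes, zero at the start; "moment": the same for the moment, N m; "gripper_width": finger opening in mm; "finger_force": force on a finger pad.
Only numpy, scipy, OpenCV 4.12 (cv2) and the standard library are available. Lean on these libraries where they do the work, as an engineer would, in place of code of your own. Each camera call takes 0.05 s, during which the arm holds its last target. There are 200 camera calls.

TASK

Clear the tasting counter by nesting the three domed food covers upside down. The big green one already lies on its back: leave it where it is. The orange and the white one lean on their wire rests with the hollow side to the back: tip them over onto their backs, then set first the orange one inside the green one, and then the white one inside the orange one, each level, near the middle and set in gently, not dropped. Leave the can, the bottle and the jar alone.

Things in the scene. Friction and masses are not known exactly. Their poses are not given: they have to be found in the camera images.
- large_cover: Green plastic dome cover, 214 across, 46 deep, 340 g, 5 thick (mm). Rim: bead 8 wide, 10 high, outer radius 107. Flat crown 92 across. Origin: middle of crown's outside; z = dome axis towards the open rim (rim at z = 46), up when upside down. Starts upside down, loose on the counter.
- medium_cover: Orange plastic dome cover, 152 across, 46 deep, 150 g, 5 thick (mm). Rim: bead 8 wide, 10 high, outer radius 76. Flat crown 64 across. Origin: middle of crown's outside; z = dome axis towards the open rim (rim at z = 46), up when upside down. Leans on medium_rest, hollow to the back; top drawn forward 60 mm it falls on its back within 1.5 s. Seated, its crown is 5 above the green one's.
- small_cover: White plastic dome cover, 92 across, 38 deep, 70 g, 5 thick (mm). Rim: bead 8 wide, 10 high, outer radius 46. Flat crown 38 across. Origin: middle of crown's outside; z = dome axis towards the open rim (rim at z = 38), up when upside down. Leans on small_rest, hollow to the back; top drawn forward 45 mm it falls on its back within 1.5 s. Seated, its crown is 5 above the orange one's.
- medium_rest: Fixed wire easel of the orange cover. Origin on the counter, x level to its back. Rim stands on the counter at x = 95 mm, y = 0, leaning back 31 deg on two sloping wires at y = +-43, 127 high, free space between; 14 mm side stops at y = +-54. No front lip: tipped forward, the cover lands upside down, crown within about 30 mm of the origin.
- small_rest: Fixed wire easel of the white cover. Origin on the counter, x level to its back. Rim stands on the counter at x = 60 mm, y = 0, leaning back 35 deg on two sloping wires at y = +-26, 73 high, free space between; 14 mm side stops at y = +-42. No front lip: tipped forward, the cover lands upside down, crown within about 30 mm of the origin.
- soup_can: Bystander: closed food can, 74 mm across, 105 mm high, 400 g, standing loose at one side; origin under its middle.
- sauce_bottle: Bystander: dark bottle with a red cap, 60 mm across, 170 mm high, standing loose at the other side; origin under its middle.
- spice_jar: Bystander: small jar with a green cap, 44 mm across, 80 mm high, standing loose beyond the covers; origin under its middle.

How it is judged (in metres and radians):
On the way, in this order (a step that is already met when the one before it is completed fails the run):
1. the orange cover sits upside down and level inside the green one, released, with the white one not yet in it (horizontal distance between medium_cover and large_cover below 0.02 m and z of medium_cover in the frame of large_cover between 0.002 and 0.011 m and angle between medium_cover's own z axis and vertical below 0.12 rad and linear speed of medium_cover below 0.03 m/s and contact force between medium_cover and the fingers below 0.1 N and horizontal distance between small_cover and medium_cover above 0.08 m), for 0.2 s.
2. the white cover sits upside down and level inside the orange one, released (horizontal distance between small_cover and medium_cover below 0.02 m and z of small_cover in the frame of medium_cover between 0.002 and 0.011 m and angle between small_cover's own z axis and vertical below 0.12 rad and linear speed of small_cover below 0.03 m/s and contact force between small_cover and the fingers below 0.1 N), for 0.2 s.
At the end, for the whole second after the job is handed in: Green lies upside down within 40 mm of its start, orange upside down in green, white in orange; each seated (crown 2 to 11 mm above the one below), within 20 mm of its middle, level within 0.12 rad, at rest, released; can, bottle, jar within 30 mm and upright (all of step 2 and horizontal distance between medium_cover and large_cover below 0.02 m and z of medium_cover in the frame of large_cover between 0.002 and 0.011 m and angle between medium_cover's own z axis and vertical below 0.12 rad and linear speed of each of medium_cover, large_cover below 0.03 m/s and angle between large_cover's own z axis and vertical below 0.08 rad and height (world z) of large_cover below 0.01 m and distance of large_cover from where it was at the start of the episode below 0.04 m and contact force between each of large_cover, medium_cover and the fingers below 0.1 N); the robot touches nothing.
It fails at once if the can, bottle or jar is shifted more than 30 mm or tipped (distance of any of soup_can, sauce_bottle, spice_jar from where it was at the start of the episode above 0.03 m or angle between any of soup_can, sauce_bottle, spice_jar's own z axis and vertical above 0.35 rad).
It fails at once if the green cover is shifted more than 40 mm (distance of large_cover from where it was at the start of the episode above 0.04 m).
It fails at once if a cover is dropped into the one below (moving over 0.5 m/s with its crown inside it, 25 mm or less above the crown below) ((horizontal distance between medium_cover and large_cover below 0.05 m and z of medium_cover in the frame of large_cover below 0.025 m and linear speed of medium_cover above 0.5 m/s) or (horizontal distance between small_cover and medium_cover below 0.05 m and z of small_cover in the frame of medium_cover below 0.025 m and linear speed of small_cover above 0.5 m/s)).
It fails at once if a cover is slammed into the one below (more than 40 N between them) (contact force between medium_cover and large_cover above 40 N or contact force between small_cover and medium_cover above 40 N).
It also fails if it takes over 72 s, if anything falls off the work surface, if the arm or the gripper's body presses on something with over 40 N, if the wrist force passes 120 N, or if a joint passes its speed limit or range.

## Working session

There is one attempt and no reset: what is moved stays moved. The work goes in short steps, Python scripts to look and compute and a tool call to move; the robot and the scene stay as the last step left them, time stands still between calls to the robot, and variables do not carry over. Pictures are saved under pics/ and viewed, at most 10 in all, crops included, and the job is handed in when it is done.

Besides the shell and the picture viewer there is one more tool, called after "Call:" as name([rows], argument=value, ...), one row to a line, values as JSON. play_rows: Moves the arm, as the interface text tells. Its arguments: {"type":"object","properties":{"motion":{"type":"array","items":{"type":"object","properties":{"wx":{"type":"number"},"wy":{"type":"number"},"wz":{"type":"number"},"x":{"type":"number"},"y":{"type":"number"},"z":{"type":"number"},"fingers":{"type":"number"}}}},"squeeze":{"type":"number"}},"required":["motion"]}

```bash
mkdir -p pics
cat > h.py <<'E'
import numpy as np, cv2
from station import readout, viewer, close_job, spotter, manip
from scipy.spatial.transform import Rotation as Rn
def cloud(name):
    s=readout.observe(); im,d=viewer.capture(name); c=viewer.calibration(name)
    f=240/np.tan(np.radians(c["vfov"]/2)); K=np.array([[f,0,c["cx"]],[0,f,c["cy"]],[0,0,1.]])
    v,u=np.mgrid[:480,:640]
    n=cv2.undistortPoints(np.stack([u,v],-1).reshape(-1,1,2).astype(np.float64),K,np.array(c["D"],float)).reshape(480,640,2)
    P=np.dstack([n[...,0]*d,n[...,1]*d,d]).astype(float)
    if "R" in c: W=(P-np.array(c["t"]).reshape(3))@np.array(c["R"])
    else:
        T=np.array(c["tool_from_camera"]); q=s["tcp_rot"]
        R=Rn.from_quat([q[1],q[2],q[3],q[0]]).as_matrix()
        W=(P@T[:3,:3].T+T[:3,3])@R.T+np.array(s["tcp_pos"])
    W[d<=0]=np.nan
    return im,d,W
def save(im,f): cv2.imwrite("pics/"+f,im[...,::-1])
E
python3 - <<'E'
from h import *
s=readout.observe(); print(s, manip.grasp_offset)
a,_,_=cloud("scene"); save(a,"scene0.png")
b,_,_=cloud("top"); save(b,"top0.png")
for n in ["large_cover","medium_cover","small_cover","medium_rest","small_rest","soup_can","sauce_bottle","spice_jar"]:
  for c in ["top","scene"]:
    print(n,c,[(np.round(r["position"]),round(r["score"],2)) for r in spotter.look_for(n,c)[:2]])
E
```

```text
{'time': 0.0, 'qpos': array([-1.16288051,  0.32182634, -0.07008646,  1.45167242,  0.02260102,
        1.37076546, -0.05687335]), 'joint_velocities': array([-0.00120339, -0.00070027, -0.00130158,  0.00026328, -0.00142215,
       -0.00113449, -0.0009536 ]), 'tau': array([ 1.23595582e-03, -4.93579924e+01, -3.81570105e-01, -3.14331329e+01,
        1.28229288e-02,  1.15366088e-02, -4.57842771e-05]), 'tcp_pos': array([249.25722698, 599.73975437, 230.22261533]), 'tcp_rot': array([-1.36540318e-04,  1.95608911e-01,  9.80681531e-01, -9.32315523e-04]), 'ft_force': array([-0.79675688,  0.13469176, -0.03862255]), 'moment': array([-0.01255979, -0.00525541, -0.04774232]), 'finger_force': 0.0, 'gripper_width': 85.5638340333871} -18.700000000000003
large_cover top [(array([434.,  -2.,  17.]), 0.58)]
large_cover scene [(array([425., -21.,  20.]), 0.61)]
medium_cover top [(array([561., 218., 105.]), 0.64)]
medium_cover scene [(array([586., 233., 122.]), 0.88)]
small_cover top []
small_cover scene [(array([ 547., -249.,   72.]), 0.88)]
medium_rest top []
medium_rest scene [(array([618., 220.,   9.]), 0.79)]
small_rest top [(array([ 573., -246.,   10.]), 0.48), (array([563., 218., 106.]), 0.31)]
small_rest scene [(array([ 566., -244.,    3.]), 0.9)]
soup_can top [(array([563., 485., 102.]), 0.83), (array([435.,   0.,  18.]), 0.33)]
soup_can scene [(array([595., 495.,  93.]), 0.63)]
sauce_bottle top [(array([ 530., -428.,  114.]), 0.9)]
sauce_bottle scene [(array([ 546., -429.,   90.]), 0.84), (array([614., 221.,   8.]), 0.54)]
spice_jar top [(array([751., 133.,  82.]), 0.49)]
spice_jar scene [(array([766., 139.,  70.]), 0.98)]
```

View pics/scene0.png

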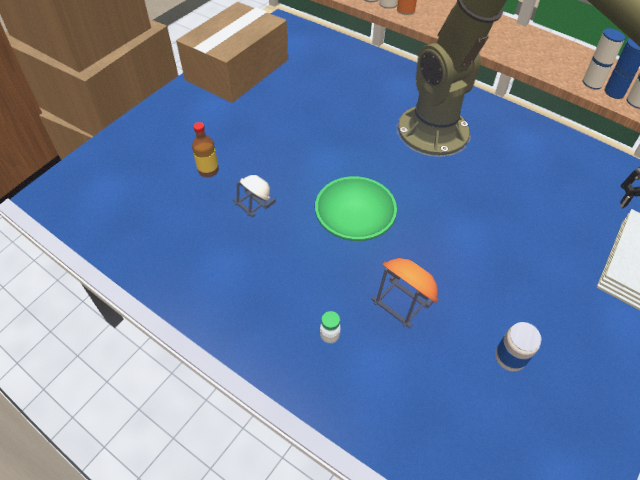

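View pics/top0.png

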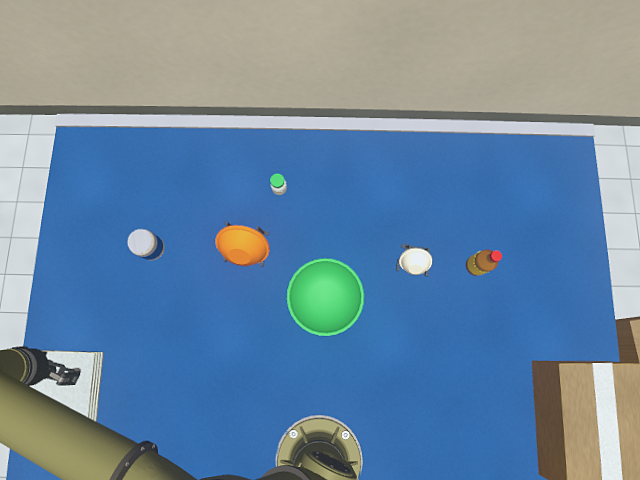

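Orange (top px ~242,245) and white (~415,260) face the robot, roughly with their hollows away from it. Green is at (326,297). Next I'll fit the cover poses to the point clouds.

```bash
cat > fit.py <<'E'
from h import *
from scipy.optimize import least_squares
def fit(P,rim,dep,cr,lean,rs,yaw0):
    # profile arc between (cr,0) and (rim,dep): outer surface; unknown bulge b
    l=np.radians(lean)
    def prof(b):
        t=np.linspace(0,1,30)[:,None]; A=np.array([cr,0]);B=np.array([rim-3,dep-10])
        n=np.array([B[1],-B[0]+cr]);n=n/np.hypot(*n)
        a=A+(B-A)*t+n*b*4*t*(1-t)
        return np.vstack([np.c_[np.linspace(0,cr,10),np.zeros(10)],a,[[rim,dep-10],[rim,dep],[rim-8,dep]]])
    def pose(p):
        x,y,yaw=p[:3]; fx=np.array([np.cos(yaw),np.sin(yaw),0])
        ax=fx*np.cos(l)-np.array([0,0,np.sin(l)]); up=fx*np.sin(l)+np.array([0,0,np.cos(l)])
        foot=np.array([x,y,0])+fx*rs; C=foot+up*rim-ax*dep   # rim standing point (outer edge, z=dep)
        return fx,ax,up,foot,C
    def res(p):
        fx,ax,up,foot,C=pose(p); Q=P-C; z=Q@ax; r=np.linalg.norm(Q-z[:,None]*ax,axis=1)
        pr=prof(p[3]); q=np.c_[r,z]; best=np.full(len(q),1e9)
        for a,b in zip(pr[:-1],pr[1:]):
            ab=b-a; t=np.clip((q-a)@ab/(ab@ab+1e-9),0,1); best=np.minimum(best,np.linalg.norm(q-a-t[:,None]*ab,axis=1))
        return best
    m=P.mean(0)
    bst=min((least_squares(res,[m[0]-rs*np.cos(y),m[1]-rs*np.sin(y),y,5],loss="soft_l1",f_scale=2) for y in np.array(yaw0)),key=lambda r:r.cost)
    fx,ax,up,foot,C=pose(bst.x)
    print("origin",bst.x[:2].round(1),"yaw",np.degrees(bst.x[2]).round(1),"bulge",bst.x[3].round(1),"med res",np.median(res(bst.x)).round(2),"n",len(P))
    print(" foot",foot.round(),"rim top",(foot+up*2*rim).round(),"crown",C.round())
E
python3 - <<'E'
from fit import *
A=[cloud(n) for n in ("top","scene")]
def seg(f,box):
    out=[]
    for im,d,W in A:
        h=cv2.cvtColor(im,cv2.COLOR_RGB2HSV).astype(int); m=f(h)&np.isfinite(W[...,0])
        m&=(W[...,0]>box[0])&(W[...,0]<box[1])&(W[...,1]>box[2])&(W[...,1]<box[3])&(W[...,2]>4)
        m=cv2.erode(m.astype(np.uint8),np.ones((3,3)))>0
        out.append(W[m]); print(len(W[m]),W[m].min(0).round(),W[m].max(0).round())
    return out
o=seg(lambda h:(h[...,0]<22)&(h[...,1]>120),(450,750,100,350))
fit(np.vstack(o),76,46,32,31,95,[-.8,-.3,0,.3,.8,1.2])
w=seg(lambda h:(h[...,1]<70)&(h[...,2]>120),(450,700,-340,-150))
fit(np.vstack(w),46,38,19,35,60,[-.8,-.3,0,.3,.8])
g=seg(lambda h:(h[...,0]>45)&(h[...,0]<80)&(h[...,1]>100),(280,600,-160,160))
for G in g:
    R=G[G[:,2]>36]; 
    r=least_squares(lambda p:np.hypot(R[:,0]-p[0],R[:,1]-p[1])-p[2],[434,0,103]); print("green",r.x.round(1),len(R))
E
```

```text
1393 [518. 153.  50.] [608. 294. 140.]
846 [555. 164.  78.] [613. 298. 137.]
origin [442.5 245.3] yaw -8.9 bulge 2.8 med res 1.41 n 2239
 foot [536. 231.   0.] rim top [614. 219. 130.] crown [536. 231.  89.]
546 [ 504. -304.   30.] [ 568. -219.   83.]
315 [ 522. -286.   29.] [ 570. -214.   82.]
origin [ 459.9 -243.7] yaw -13.0 bulge 2.0 med res 1.59 n 861
 foot [ 518. -257.    0.] rim top [ 570. -269.   75.] crown [ 514. -256.   59.]
3106 [ 333. -112.    4.] [537.  93.  54.]
2839 [ 334. -109.    4.] [543.  97.  52.]
green [434.9  -8.6  97.9] 712
green [439.6  -6.8  99.3] 732
```

Call:
play_rows([
  {"x":0.0225,"y":-0.023,"z":0.003,"fingers":-1},
  {"x":0.0225,"y":-0.023,"z":0.003,"fingers":-1},
  {"x":0.0225,"y":-0.023,"z":0.003,"fingers":-1},
  {"x":0.0225,"y":-0.023,"z":0.003,"fingers":-1},
  {"x":0.0225,"y":-0.023,"z":0.003,"fingers":-1},
  {"x":0.0225,"y":-0.023,"z":0.003,"fingers":-1},
  {"x":0.0225,"y":-0.023,"z":0.003,"fingers":-1},
  {"x":0.0225,"y":-0.023,"z":0.003,"fingers":-1},
  {"x":0.0225,"y":-0.023,"z":0.003,"fingers":-1},
  {"x":0.0225,"y":-0.023,"z":0.003,"fingers":-1},
  {"x":0.0225,"y":-0.023,"z":0.003,"fingers":-1},
  {"x":0.0225,"y":-0.023,"z":0.003,"fingers":-1},
  {"x":0.0225,"y":-0.023,"z":0.003,"fingers":-1},
  {"fingers":-1},
  {"fingers":-1},
])

```text
validation failed for argument at $.mo...
```

Run:
```python
from fit import *
print(viewer.calibration("wrist")["tool_from_camera"])
im,d,W=cloud("wrist"); save(im,"w1.png")
h=cv2.cvtColor(im,cv2.COLOR_RGB2HSV).astype(int)
m=(h[...,0]<22)&(h[...,1]>120)&np.isfinite(W[...,0])&(W[...,2]>4)&(W[...,0]>450)
m=cv2.erode(m.astype(np.uint8),np.ones((5,5)))>0
P=W[m]; print(P.min(0).round(),P.max(0).round())
fit(P[::max(1,len(P)//4000)],76,46,32,31,95,[-.5,-.2,.2])
t=P[P[:,2]>118]; print("top",t.mean(0).round(),t.max(0).round(),t.min(0).round(), P[P[:,2].argmax()].round())
```

```text
[[ 1.18651066e-03 -9.45332837e-01 -3.26104922e-01  8.57639913e+01]
 [ 9.99998554e-01  1.51906252e-03 -7.65124108e-04 -1.36888765e+00]
 [ 1.21867071e-03 -3.26103542e-01  9.45333272e-01 -1.41931922e+02]
 [ 0.00000000e+00  0.00000000e+00  0.00000000e+00  1.00000000e+00]]Traceback (most recent call last):
  File "<stdin>", line 7, in <module>
    return umr_minimum(a, axis, None, out, keepdims, initial, where)
ValueError: zero-size array to reduction operation minimum which has no identity
```

View pics/w1.png

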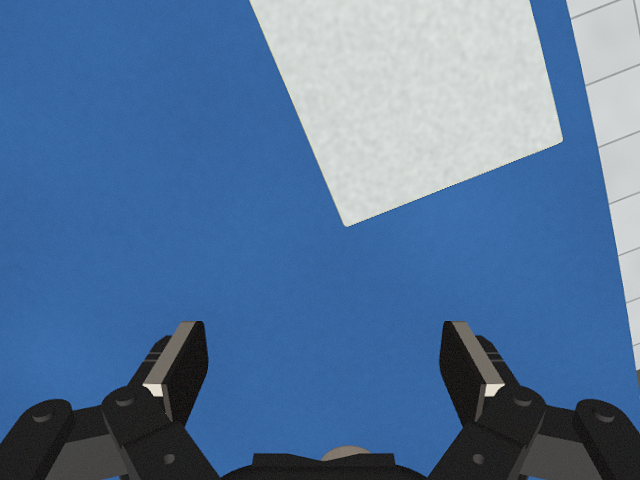

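The move was refused: probably every key is required in each row. The picture only shows the empty counter and a paper corner.

Call:
play_rows([
  {"wx":0,"wy":0,"wz":0,"x":0.0225,"y":-0.023,"z":0.003,"fingers":-1},
  {"wx":0,"wy":0,"wz":0,"x":0.0225,"y":-0.023,"z":0.003,"fingers":-1},
  {"wx":0,"wy":0,"wz":0,"x":0.0225,"y":-0.023,"z":0.003,"fingers":-1},
  {"wx":0,"wy":0,"wz":0,"x":0.0225,"y":-0.023,"z":0.003,"fingers":-1},
  {"wx":0,"wy":0,"wz":0,"x":0.0225,"y":-0.023,"z":0.003,"fingers":-1},
  {"wx":0,"wy":0,"wz":0,"x":0.0225,"y":-0.023,"z":0.003,"fingers":-1},
  {"wx":0,"wy":0,"wz":0,"x":0.0225,"y":-0.023,"z":0.003,"fingers":-1},
  {"wx":0,"wy":0,"wz":0,"x":0.0225,"y":-0.023,"z":0.003,"fingers":-1},
  {"wx":0,"wy":0,"wz":0,"x":0.0225,"y":-0.023,"z":0.003,"fingers":-1},
  {"wx":0,"wy":0,"wz":0,"x":0.0225,"y":-0.023,"z":0.003,"fingers":-1},
  {"wx":0,"wy":0,"wz":0,"x":0.0225,"y":-0.023,"z":0.003,"fingers":-1},
  {"wx":0,"wy":0,"wz":0,"x":0.0225,"y":-0.023,"z":0.003,"fingers":-1},
  {"wx":0,"wy":0,"wz":0,"x":0.0225,"y":-0.023,"z":0.003,"fingers":-1},
  {"wx":0,"wy":0,"wz":0,"x":0.0225,"y":-0.023,"z":0.003,"fingers":-1},
  {"wx":0,"wy":0,"wz":0,"x":0,"y":0,"z":0,"fingers":-1},
])

```text
time: 2.3
tcp_pos: [569.9, 270.0, 274.0]
tcp_rot: [0.003, 0.201, 0.98, -0.002]
ft_force: [0.2, -1.7, 0.3]
gripper_width: 0.0
finger_force: 0.0
```

```bash
cat > wfit.py <<'E'
from fit import *
def wf(col,box,args,yaws,zt,fn):
    im,d,W=cloud("wrist"); save(im,fn)
    h=cv2.cvtColor(im,cv2.COLOR_RGB2HSV).astype(int)
    m=(col(h)&np.isfinite(W[...,0])&(W[...,2]>4)&(W[...,0]>box[0])&(W[...,0]<box[1])&(W[...,1]>box[2])&(W[...,1]<box[3]))
    m=cv2.erode(m.astype(np.uint8),np.ones((5,5)))>0
    P=W[m]; print(P.min(0).round(),P.max(0).round())
    fit(P[::max(1,len(P)//4000)],*args,yaws)
    t=P[P[:,2]>zt]; print("top",t.mean(0).round(),t.max(0).round(),t.min(0).round(), P[P[:,2].argmax()].round())
orange=lambda h:(h[...,0]<22)&(h[...,1]>120)
white=lambda h:(h[...,1]<70)&(h[...,2]>120)
E
python3 - <<'E'
from wfit import *
wf(orange,(450,700,100,350),(76,46,32,31,95),[-.5,-.2,.2],118,"w2.png")
E
```

```text
[516. 152.  37.] [608. 296. 134.]
origin [440.7 240.5] yaw -7.6 bulge 3.3 med res 0.73 n 5155
 foot [535. 228.   0.] rim top [612. 218. 130.] crown [535. 228.  89.]
top [583. 224. 125.] [608. 269. 134.] [554. 173. 118.] [603. 219. 134.]
```

View pics/w2.png

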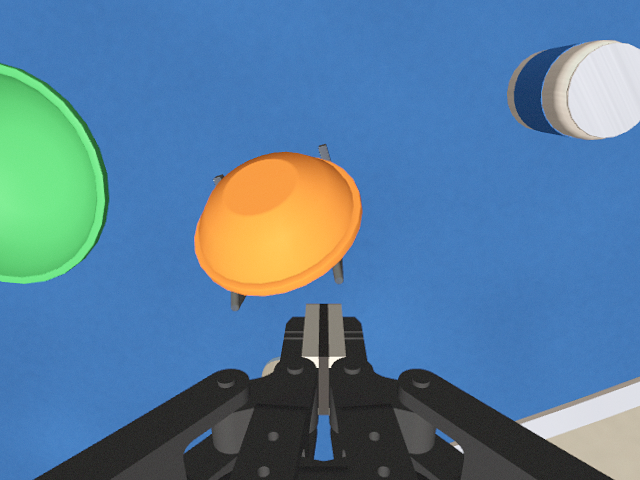

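Call:
play_rows([
  {"wx":0,"wy":0,"wz":0,"x":0.019,"y":-0.0145,"z":-0.018,"fingers":-1},
  {"wx":0,"wy":0,"wz":0,"x":0.019,"y":-0.0145,"z":-0.018,"fingers":-1},
  {"wx":0,"wy":0,"wz":0,"x":0.019,"y":-0.0145,"z":-0.018,"fingers":-1},
  {"wx":0,"wy":0,"wz":0,"x":0.019,"y":-0.0145,"z":-0.018,"fingers":-1},
  {"wx":0,"wy":0,"wz":0,"x":0,"y":0,"z":0,"fingers":-1},
  {"wx":0,"wy":0,"wz":0,"x":0,"y":0,"z":-0.02,"fingers":-1},
  {"wx":0,"wy":0,"wz":0,"x":0,"y":0,"z":-0.02,"fingers":-1},
  {"wx":0,"wy":0,"wz":0,"x":0,"y":0,"z":-0.02,"fingers":-1},
  {"wx":0,"wy":0,"wz":0,"x":0,"y":0,"z":-0.02,"fingers":-1},
  {"wx":0,"wy":0,"wz":0,"x":0,"y":0,"z":-0.02,"fingers":-1},
  {"wx":0,"wy":0,"wz":0,"x":0,"y":0,"z":0,"fingers":-1},
])

```text
time: 3.27
tcp_pos: [636.6, 221.1, 96.8]
tcp_rot: [-0.004, 0.195, 0.981, -0.002]
ft_force: [-0.2, -1.0, -1.5]
gripper_width: -0.4
finger_force: 0.0
```

Call:
play_rows([
  {"wx":0,"wy":0,"wz":0,"x":-0.01,"y":0.0013,"z":0,"fingers":-1},
  {"wx":0,"wy":0,"wz":0,"x":-0.01,"y":0.0013,"z":0,"fingers":-1},
  {"wx":0,"wy":0,"wz":0,"x":-0.01,"y":0.0013,"z":0,"fingers":-1},
  {"wx":0,"wy":0,"wz":0,"x":-0.01,"y":0.0013,"z":0.001,"fingers":-1},
  {"wx":0,"wy":0,"wz":0,"x":-0.01,"y":0.0013,"z":0.001,"fingers":-1},
  {"wx":0,"wy":0,"wz":0,"x":-0.01,"y":0.0013,"z":0.002,"fingers":-1},
  {"wx":0,"wy":0,"wz":0,"x":-0.01,"y":0.0013,"z":0.002,"fingers":-1},
])

```text
time: 3.85
tcp_pos: [570.3, 229.9, 109.1]
tcp_rot: [0.001, 0.196, 0.981, 0.001]
ft_force: [0.0, -0.2, 3.9]
gripper_width: 0.3
finger_force: 0.1
```

Call:
play_rows([
  {"wx":0,"wy":0,"wz":0,"x":-0.01,"y":0.0013,"z":0.003,"fingers":-1},
  {"wx":0,"wy":0,"wz":0,"x":-0.01,"y":0.0013,"z":0.003,"fingers":-1},
  {"wx":0,"wy":0,"wz":0,"x":-0.01,"y":0.0013,"z":0.003,"fingers":-1},
  {"wx":0,"wy":0,"wz":0,"x":-0.006,"y":0.001,"z":0.003,"fingers":-1},
  {"wx":0,"wy":0,"wz":0,"x":0,"y":0,"z":0.0,"fingers":-1},
  {"wx":0,"wy":0,"wz":0,"x":0,"y":0,"z":0.02,"fingers":-1},
  {"wx":0,"wy":0,"wz":0,"x":0,"y":0.015,"z":0.035,"fingers":-1},
  {"wx":0,"wy":0,"wz":0,"x":0,"y":0.015,"z":0.035,"fingers":-1},
  {"wx":0,"wy":0,"wz":0,"x":0,"y":0.015,"z":0.035,"fingers":-1},
  {"wx":0,"wy":0,"wz":0,"x":0,"y":0.015,"z":0.02,"fingers":-1},
  {"wx":0,"wy":0,"wz":0,"x":0,"y":0,"z":0,"fingers":-1},
  {"wx":0,"wy":0,"wz":0,"x":0,"y":0,"z":0,"fingers":-0.3},
  {"wx":0,"wy":0,"wz":0,"x":0,"y":0,"z":0,"fingers":-0.3},
])

```text
time: 4.93
tcp_pos: [534.3, 293.2, 262.9]
tcp_rot: [-0.001, 0.196, 0.981, -0.001]
ft_force: [0.1, -1.1, -0.1]
gripper_width: 23.1
finger_force: 0.0
```

```bash
cat > ring.py <<'E'
from wfit import *
def ring(cam,col,box,zmin,fn=None,er=3):
    im,d,W=cloud(cam)
    if fn: save(im,fn)
    h=cv2.cvtColor(im,cv2.COLOR_RGB2HSV).astype(int)
    m=(col(h)&np.isfinite(W[...,0])&(W[...,0]>box[0])&(W[...,0]<box[1])&(W[...,1]>box[2])&(W[...,1]<box[3]))
    m=cv2.erode(m.astype(np.uint8),np.ones((er,er)))>0
    P=W[m]; print(cam,len(P),"all",P.min(0).round(),P.max(0).round())
    R=P[P[:,2]>zmin]
    r=least_squares(lambda p:np.hypot(R[:,0]-p[0],R[:,1]-p[1])-p[2],[*R[:,:2].mean(0),80],loss="soft_l1",f_scale=2)
    A=np.c_[R[:,:2]-r.x[:2],np.ones(len(R))]; pl=np.linalg.lstsq(A,R[:,2],rcond=None)[0]
    print(" centre,r",r.x.round(1),"rim z",pl[2].round(1),"tilt",pl[:2].round(3),"n",len(R)); return P
E
python3 - <<'E'
from ring import *
print(readout.observe()["tcp_pos"].round())
ring("top",orange,(300,750,100,400),32,"top2.png")
ring("scene",orange,(300,750,100,400),32)
ring("wrist",orange,(300,750,100,400),32,"w3.png")
E
```

```text
[534. 293. 263.]
top 1648 all [371. 171.  -2.] [509. 303.  50.]
 centre,r [439.5 239.1  65.2] rim z 39.0 tilt [ 0.026 -0.035] n 199
scene 2117 all [368. 171.  -1.] [514. 314.  52.]
 centre,r [441.4 242.7  68.8] rim z 43.1 tilt [ 0.06  -0.004] n 576
wrist 23946 all [362. 165.   2.] [510. 313.  49.]
 centre,r [436.6 239.7  68.3] rim z 42.3 tilt [0.    0.017] n 7594
```

View pics/w3.png

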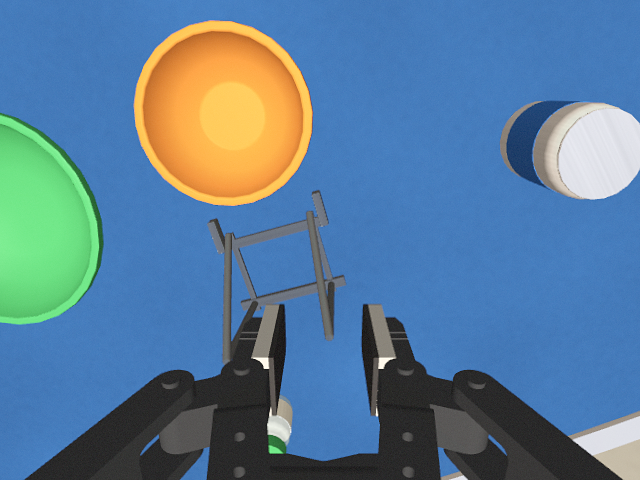

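Orange lies on its back (px 222,113), hollow up, with its centre at about (437,240). Next I grip its +y side.

Call:
play_rows([
  {"wx":0,"wy":0,"wz":0,"x":-0.0138,"y":0.0026,"z":-0.0286,"fingers":-0.1},
  {"wx":0,"wy":0,"wz":0,"x":-0.0138,"y":0.0026,"z":-0.0286,"fingers":-0.1},
  {"wx":0,"wy":0,"wz":0,"x":-0.0138,"y":0.0026,"z":-0.0286,"fingers":-0.1},
  {"wx":0,"wy":0,"wz":0,"x":-0.0138,"y":0.0026,"z":-0.0286,"fingers":-0.1},
  {"wx":0,"wy":0,"wz":0,"x":-0.0138,"y":0.0026,"z":-0.0286,"fingers":-0.1},
  {"wx":0,"wy":0,"wz":0,"x":0,"y":0,"z":0,"fingers":-0.1},
  {"wx":0,"wy":0,"wz":0,"x":0,"y":0,"z":0,"fingers":-0.1},
], squeeze=30)

```text
time: 5.67
tcp_pos: [464.2, 306.1, 119.8]
tcp_rot: [-0.001, 0.195, 0.981, -0.002]
ft_force: [0.3, 0.3, 0.3]
gripper_width: 38.5
finger_force: 0.0
```

Run:
```python
from ring import *
print(readout.observe()["tcp_pos"].round(1))
ring("wrist",orange,(300,750,100,400),38,"w4.png")
green=lambda h:(h[...,0]>45)&(h[...,0]<80)&(h[...,1]>100)
ring("top",green,(280,600,-160,160),36)
ring("scene",green,(280,600,-160,160),36)
```

```text
[464.2 306.1 119.8]
wrist 46709 all [362. 165.   2.] [508. 314. 121.]
 centre,r [435.8 240.7  69.5] rim z 44.0 tilt [-0.006  0.01 ] n 12234
top 4166 all [ 333. -112.   -6.] [537.  93.  53.]
 centre,r [435.   -8.5  98.2] rim z 42.9 tilt [-0.001  0.   ] n 717
scene 3699 all [ 334. -109.   -3.] [545.  96.  53.]
 centre,r [439.7  -6.6  99.5] rim z 43.0 tilt [0.018 0.013] n 738
```

View pics/w4.png

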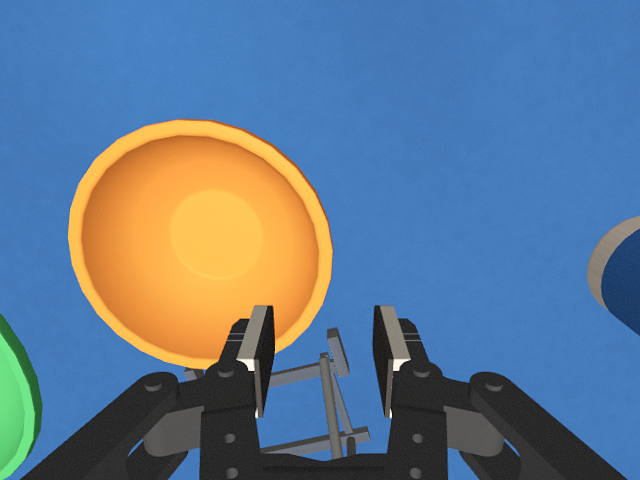

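Call:
play_rows([
  {"wx":0,"wy":0,"wz":0,"x":0,"y":0.0005,"z":-0.0172,"fingers":-0.1},
  {"wx":0,"wy":0,"wz":0,"x":0,"y":0,"z":-0.0172,"fingers":-0.1},
  {"wx":0,"wy":0,"wz":0,"x":0,"y":0,"z":-0.0172,"fingers":-0.1},
  {"wx":0,"wy":0,"wz":0,"x":0,"y":0,"z":-0.0172,"fingers":-0.1},
  {"wx":0,"wy":0,"wz":0,"x":0,"y":0,"z":-0.0172,"fingers":-0.1},
  {"wx":0,"wy":0,"wz":0,"x":0,"y":0,"z":0,"fingers":-0.1},
  {"wx":0,"wy":0,"wz":0,"x":0,"y":0,"z":0,"fingers":-1},
  {"wx":0,"wy":0,"wz":0,"x":0,"y":0,"z":0,"fingers":-1},
  {"wx":0,"wy":0,"wz":0,"x":0,"y":0,"z":0,"fingers":-1},
  {"wx":0,"wy":0,"wz":0,"x":0,"y":0,"z":0,"fingers":-1},
  {"wx":0,"wy":0,"wz":0,"x":0,"y":0,"z":0,"fingers":-1},
])

```text
time: 6.73
tcp_pos: [466.6, 308.7, 37.0]
tcp_rot: [0.001, 0.196, 0.981, 0.001]
ft_force: [0.2, 0.5, 3.7]
gripper_width: 10.6
finger_force: 28.0
```

Call:
play_rows([
  {"wx":0,"wy":0,"wz":0,"x":0,"y":0,"z":0.008,"fingers":-1},
  {"wx":0,"wy":0,"wz":0,"x":0,"y":0,"z":0.01,"fingers":-1},
  {"wx":0,"wy":0,"wz":0,"x":0,"y":0,"z":0.01,"fingers":-1},
  {"wx":0,"wy":0,"wz":0,"x":0,"y":0,"z":0.01,"fingers":-1},
  {"wx":0,"wy":0,"wz":0,"x":0,"y":0,"z":0.01,"fingers":-1},
  {"wx":0,"wy":0,"wz":0,"x":0,"y":0,"z":0.01,"fingers":-1},
  {"wx":0,"wy":0,"wz":0,"x":0,"y":0,"z":0.01,"fingers":-1},
  {"wx":0,"wy":0,"wz":0,"x":0,"y":0,"z":0.01,"fingers":-1},
  {"wx":0,"wy":0,"wz":0,"x":0,"y":0,"z":0,"fingers":-1},
  {"wx":0,"wy":0,"wz":0,"x":0,"y":0,"z":0,"fingers":-1},
])

```text
time: 7.57
tcp_pos: [465.8, 308.1, 114.1]
tcp_rot: [0.0, 0.196, 0.981, 0.001]
ft_force: [-0.7, -0.7, -2.9]
gripper_width: 9.6
finger_force: 28.5
```

```bash
cat >> ring.py <<'E'
def crown(cam,col,box,dmax,rc):
    """flat inner crown: RANSAC-free: lowest patch plane + top-rim annulus via PCA of rim edge"""
E
python3 - <<'E'
from ring import *
s=readout.observe();print(s["tcp_pos"].round(1),s["gripper_width"],s["finger_force"])
P=ring("wrist",orange,(300,750,100,400),105)
# tilt-free estimate: iterative plane through rim (top 8 mm above sloping plane)
pl=np.array([0,0,np.percentile(P[:,2],98)]);c=P[:,:2].mean(0)
H=np.c_[P[:,:2]-c,np.ones(len(P))]
from scipy.optimize import linprog
S=np.random.default_rng(0).choice(len(P),3000); 
# minimal upper plane: quantile regression at 0.9
k=len(S);q=.93
r=linprog(np.r_[np.zeros(6),q*np.ones(k),(1-q)*np.ones(k)],A_eq=np.c_[H[S],-H[S],np.eye(k),-np.eye(k)],b_eq=P[S,2],bounds=(0,None))
pl=r.x[:3]-r.x[3:6]; print("upper plane",pl.round(3))
R=P[abs(P[:,2]-H@pl)<4]; f=least_squares(lambda p:np.hypot(R[:,0]-p[0],R[:,1]-p[1])-p[2],[*c,72],loss="soft_l1"); print("rim",f.x.round(1),len(R))
E
```

```text
[465.8 308.1 114.1] 9.649474208700159 28.495986743364483
wrist 70310 all [363. 166.  68.] [501. 317. 176.]
 centre,r [437.9 242.9  70.2] rim z 113.2 tilt [0.038 0.104] n 15222
upper plane [2.8000e-02 1.1600e-01 1.1239e+02]
rim [437.7 243.4  69.7] 15893
```

Tilted about 0.12 rad by sag. I'll level it with a small tool turn and carry it over the green cover.

Call:
play_rows([
  {"wx":-1.7,"wy":0.4,"wz":0,"x":0,"y":-0.008,"z":0.002,"fingers":-1},
  {"wx":-1.7,"wy":0.4,"wz":0,"x":0,"y":-0.015,"z":0.002,"fingers":-1},
  {"wx":-1.7,"wy":0.4,"wz":0,"x":0,"y":-0.02,"z":0,"fingers":-1},
  {"wx":-1.6,"wy":0.4,"wz":0,"x":0,"y":-0.02,"z":0,"fingers":-1},
  {"wx":0,"wy":0,"wz":0,"x":0,"y":-0.02,"z":0,"fingers":-1},
  {"wx":0,"wy":0,"wz":0,"x":0,"y":-0.02,"z":0,"fingers":-1},
  {"wx":0,"wy":0,"wz":0,"x":0,"y":-0.02,"z":0,"fingers":-1},
  {"wx":0,"wy":0,"wz":0,"x":0,"y":-0.02,"z":0,"fingers":-1},
  {"wx":0,"wy":0,"wz":0,"x":0,"y":-0.02,"z":0,"fingers":-1},
  {"wx":0,"wy":0,"wz":0,"x":0,"y":-0.02,"z":0,"fingers":-1},
  {"wx":0,"wy":0,"wz":0,"x":0,"y":-0.02,"z":0,"fingers":-1},
  {"wx":0,"wy":0,"wz":0,"x":0,"y":-0.02,"z":0,"fingers":-1},
  {"wx":0,"wy":0,"wz":0,"x":0,"y":-0.018,"z":0,"fingers":-1},
  {"wx":0,"wy":0,"wz":0,"x":0,"y":-0.01,"z":0,"fingers":-1},
  {"wx":0,"wy":0,"wz":0,"x":0,"y":0,"z":0,"fingers":-1},
  {"wx":0,"wy":0,"wz":0,"x":0,"y":0,"z":0,"fingers":-1},
])

```text
time: 8.95
tcp_pos: [465.1, 56.4, 117.2]
tcp_rot: [-0.003, 0.196, 0.979, -0.06]
ft_force: [-0.2, -0.4, -1.7]
gripper_width: 9.9
finger_force: 28.6
```

```bash
cat >> ring.py <<'E'
from scipy.optimize import linprog
green=lambda h:(h[...,0]>45)&(h[...,0]<80)&(h[...,1]>100)
def rim(cam,col,box,zr=(0,400),q=.93,fn=None,r0=72):
    im,d,W=cloud(cam)
    if fn: save(im,fn)
    h=cv2.cvtColor(im,cv2.COLOR_RGB2HSV).astype(int)
    m=(col(h)&np.isfinite(W[...,0])&(W[...,0]>box[0])&(W[...,0]<box[1])&(W[...,1]>box[2])&(W[...,1]<box[3])&(W[...,2]>zr[0])&(W[...,2]<zr[1]))
    m=cv2.erode(m.astype(np.uint8),np.ones((3,3)))>0
    P=W[m]; c=P[:,:2].mean(0); H=np.c_[P[:,:2]-c,np.ones(len(P))]
    S=np.random.default_rng(0).choice(len(P),min(len(P),2500),replace=False);k=len(S)
    r=linprog(np.r_[np.zeros(6),q*np.ones(k),(1-q)*np.ones(k)],A_eq=np.c_[H[S],-H[S],np.eye(k),-np.eye(k)],b_eq=P[S,2],bounds=(0,None))
    pl=r.x[:3]-r.x[3:6]
    R=P[abs(P[:,2]-H@pl)<4]; f=least_squares(lambda p:np.hypot(R[:,0]-p[0],R[:,1]-p[1])-p[2],[*c,r0],loss="soft_l1")
    print(cam,"n",len(P),len(R),"rim",f.x.round(1),"tilt",pl[:2].round(3),"z at centre",(np.r_[f.x[:2]-c,1]@pl).round(1))
E
python3 - <<'E'
from ring import *
s=readout.observe();print(s["tcp_pos"].round(1),s["ft_force"].round(1))
rim("wrist",orange,(300,750,-150,150),(40,135),fn="w5.png")
rim("top",orange,(300,750,-150,150),(40,135))
rim("top",green,(280,600,-160,160),(-5,56),r0=100)
rim("scene",green,(280,600,-160,160),(-5,56),r0=100)
rim("wrist",green,(280,600,-160,160),(-5,56),q=.8,r0=100)
E
```

```text
[465.1  56.4 117.2] [-0.2 -0.4 -1.7]
wrist n 70253 15997 rim [437.4  -7.6  70.1] tilt [-0.002 -0.001] z at centre 124.7
top n 1495 161 rim [438.5 -11.3  65.7] tilt [ 0.012 -0.143] z at centre 119.5
top n 850 229 rim [435.5  -8.6 100. ] tilt [ 0.016 -0.008] z at centre 47.0
scene n 1938 289 rim [442.   -6.1  98.3] tilt [0.052 0.022] z at centre 42.4
wrist n 35158 9425 rim [429.9  -4.4  95.1] tilt [-0.051  0.06 ] z at centre 38.3
```

View pics/w5.png

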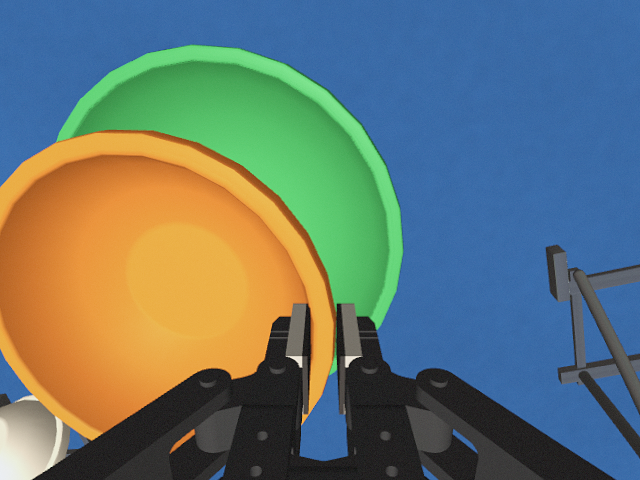

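Call:
play_rows([
  {"wx":0,"wy":0,"wz":0,"x":-0.001,"y":-0.003,"z":-0.008,"fingers":-1},
  {"wx":0,"wy":0,"wz":0,"x":0,"y":0,"z":-0.01,"fingers":-1},
  {"wx":0,"wy":0,"wz":0,"x":0,"y":0,"z":-0.01,"fingers":-1},
  {"wx":0,"wy":0,"wz":0,"x":0,"y":0,"z":-0.01,"fingers":-1},
  {"wx":0,"wy":0,"wz":0,"x":0,"y":0,"z":-0.01,"fingers":-1},
  {"wx":0,"wy":0,"wz":0,"x":0,"y":0,"z":-0.008,"fingers":-1},
  {"wx":0,"wy":0,"wz":0,"x":0,"y":0,"z":-0.005,"fingers":-1},
  {"wx":0,"wy":0,"wz":0,"x":0,"y":0,"z":-0.004,"fingers":-1},
  {"wx":0,"wy":0,"wz":0,"x":0,"y":0,"z":-0.003,"fingers":-1},
  {"wx":0,"wy":0,"wz":0,"x":0,"y":0,"z":0,"fingers":-1},
  {"wx":0,"wy":0,"wz":0,"x":0,"y":0,"z":0,"fingers":-1},
])

```text
time: 10.12
tcp_pos: [464.7, 53.8, 49.5]
tcp_rot: [-0.002, 0.195, 0.979, -0.06]
ft_force: [0.1, 0.1, -1.6]
gripper_width: 10.3
finger_force: 28.6
```

Call:
play_rows([
  {"wx":0,"wy":0,"wz":0,"x":0,"y":0,"z":-0.002,"fingers":-1},
  {"wx":0,"wy":0,"wz":0,"x":0,"y":0,"z":-0.001,"fingers":-1},
  {"wx":0,"wy":0,"wz":0,"x":0,"y":0,"z":0,"fingers":-1},
  {"wx":0,"wy":0,"wz":0,"x":0,"y":0,"z":0,"fingers":-1},
])

```text
time: 10.45
tcp_pos: [464.5, 53.8, 46.5]
tcp_rot: [-0.002, 0.195, 0.979, -0.06]
ft_force: [0.6, -0.0, -0.8]
gripper_width: 9.9
finger_force: 28.5
```

Call:
play_rows([
  {"wx":0,"wy":0,"wz":0,"x":0,"y":0,"z":-0.001,"fingers":-1},
  {"wx":0,"wy":0,"wz":0,"x":0,"y":0,"z":-0.001,"fingers":-1},
  {"wx":0,"wy":0,"wz":0,"x":0,"y":0,"z":0,"fingers":-1},
  {"wx":0,"wy":0,"wz":0,"x":0,"y":0,"z":0,"fingers":-1},
])

```text
time: 10.78
tcp_pos: [464.4, 53.7, 44.3]
tcp_rot: [-0.002, 0.195, 0.979, -0.06]
ft_force: [0.3, -1.0, -1.8]
gripper_width: 10.0
finger_force: 28.5
```

Call:
play_rows([
  {"wx":0,"wy":0,"wz":0,"x":0,"y":0,"z":-0.001,"fingers":-1},
  {"wx":0,"wy":0,"wz":0,"x":0,"y":0,"z":0,"fingers":-1},
  {"wx":0,"wy":0,"wz":0,"x":0,"y":0,"z":0,"fingers":-1},
])

```text
time: 11.03
tcp_pos: [464.4, 53.7, 43.3]
tcp_rot: [-0.002, 0.195, 0.979, -0.06]
ft_force: [0.2, 0.2, -1.9]
gripper_width: 9.9
finger_force: 28.5
```

Run:
```python
from ring import *
s=readout.observe();print(s["tcp_pos"].round(1),s["ft_force"].round(1),s["moment"].round(2))
rim("wrist",orange,(300,750,-150,150),(5,62))
rim("top",green,(280,600,-160,160),(-5,56),r0=100)
```

```text
[464.4  53.7  43.3] [ 0.2  0.2 -1.9] [ 0.27 -0.05  0.03]
wrist n 69833 16322 rim [436.6 -10.3  70. ] tilt [-0.007  0.005] z at centre 50.5
top n 1029 254 rim [435.1  -8.9  99.9] tilt [ 0.006 -0.009] z at centre 46.6
```

Call:
play_rows([
  {"wx":0,"wy":0,"wz":0,"x":0,"y":0,"z":-0.001,"fingers":-1},
  {"wx":0,"wy":0,"wz":0,"x":0,"y":0,"z":0,"fingers":-1},
  {"wx":0,"wy":0,"wz":0,"x":0,"y":0,"z":-0.001,"fingers":-1},
  {"wx":0,"wy":0,"wz":0,"x":0,"y":0,"z":0,"fingers":-1},
  {"wx":0,"wy":0,"wz":0,"x":0,"y":0,"z":0,"fingers":-1},
])

```text
time: 11.55
tcp_pos: [464.9, 54.1, 41.7]
tcp_rot: [-0.002, 0.195, 0.979, -0.06]
ft_force: [0.0, 1.7, 1.1]
gripper_width: 9.9
finger_force: 29.5
```

Call:
play_rows([
  {"wx":0,"wy":0,"wz":0,"x":0,"y":0,"z":0,"fingers":-0.7},
  {"wx":0,"wy":0,"wz":0,"x":0,"y":0,"z":0,"fingers":-0.6},
  {"wx":0,"wy":0,"wz":0,"x":0,"y":0,"z":0,"fingers":-0.55},
  {"wx":0,"wy":0,"wz":0,"x":0,"y":0,"z":0,"fingers":-0.55},
])

```text
time: 11.88
tcp_pos: [464.1, 53.5, 41.2]
tcp_rot: [-0.003, 0.195, 0.979, -0.06]
ft_force: [0.9, -0.5, -0.3]
gripper_width: 18.9
finger_force: 0.0
```

Call:
play_rows([
  {"wx":0,"wy":0,"wz":0,"x":0,"y":0,"z":0.004,"fingers":-0.55},
  {"wx":0,"wy":0,"wz":0,"x":0,"y":0,"z":0.006,"fingers":-0.55},
  {"wx":0,"wy":0,"wz":0,"x":0,"y":0,"z":0.012,"fingers":-0.55},
  {"wx":0,"wy":0,"wz":0,"x":0,"y":0,"z":0.02,"fingers":-0.55},
  {"wx":1.7,"wy":-0.4,"wz":0,"x":0,"y":0,"z":0.03,"fingers":-0.6},
  {"wx":1.7,"wy":-0.4,"wz":0,"x":0,"y":0,"z":0.03,"fingers":-0.8},
  {"wx":1.7,"wy":-0.4,"wz":0,"x":0,"y":0,"z":0.03,"fingers":-1},
  {"wx":1.6,"wy":-0.4,"wz":0,"x":0,"y":0,"z":0.03,"fingers":-1},
  {"wx":0,"wy":0,"wz":0,"x":0,"y":0,"z":0.02,"fingers":-1},
  {"wx":0,"wy":0,"wz":0,"x":0,"y":0,"z":0,"fingers":-1},
])

```text
time: 12.72
tcp_pos: [467.1, 53.5, 229.0]
tcp_rot: [0.004, 0.196, 0.981, 0.002]
ft_force: [0.1, 0.3, 0.8]
gripper_width: -0.1
finger_force: 0.0
```

Run:
```python
from ring import *
s=readout.observe();print(s["tcp_pos"].round(1),s["ft_force"].round(1))
rim("top",orange,(300,750,-150,150),(-5,62))
rim("top",green,(280,600,-160,160),(-5,56),r0=100)
rim("wrist",orange,(300,750,-150,150),(-5,62),fn="w6.png")
rim("wrist",green,(280,600,-160,160),(-5,56),q=.8,r0=100)
```

```text
[467.1  53.5 229. ] [0.1 0.3 0.8]
top n 706 89 rim [438.  -16.2  65. ] tilt [ 0.004 -0.159] z at centre 42.0
top n 637 169 rim [435.5  -9.3  99.6] tilt [ 0.008 -0.014] z at centre 46.2
wrist n 25806 5431 rim [436.7 -12.8  70.1] tilt [-0.004  0.003] z at centre 50.3
wrist n 23339 8878 rim [433.5  -9.5 100.3] tilt [-0.002  0.   ] z at centre 44.7
```

View pics/w6.png

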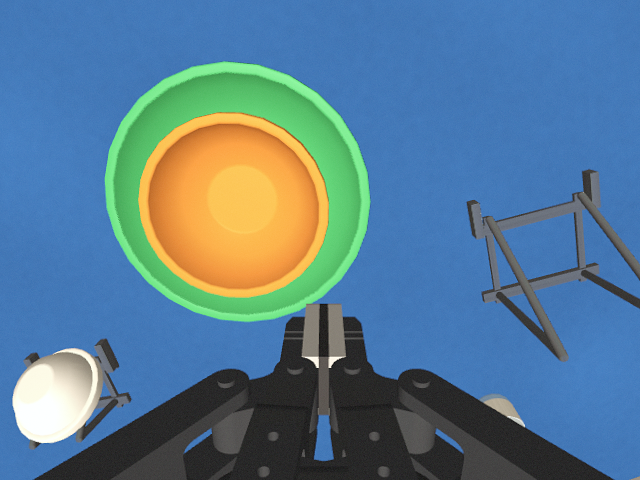

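Orange sits level in green (px 233,205), about 4 mm off centre. Now to the white cover.

Call:
play_rows([
  {"wx":0,"wy":0,"wz":0,"x":0.0092,"y":-0.0298,"z":0.001,"fingers":-1},
  {"wx":0,"wy":0,"wz":0,"x":0.0092,"y":-0.0298,"z":0.001,"fingers":-1},
  {"wx":0,"wy":0,"wz":0,"x":0.0092,"y":-0.0298,"z":0.001,"fingers":-1},
  {"wx":0,"wy":0,"wz":0,"x":0.0092,"y":-0.0298,"z":0.001,"fingers":-1},
  {"wx":0,"wy":0,"wz":0,"x":0.0092,"y":-0.0298,"z":0.001,"fingers":-1},
  {"wx":0,"wy":0,"wz":0,"x":0.0092,"y":-0.0298,"z":0.001,"fingers":-1},
  {"wx":0,"wy":0,"wz":0,"x":0.0092,"y":-0.0298,"z":0.001,"fingers":-1},
  {"wx":0,"wy":0,"wz":0,"x":0.0092,"y":-0.0298,"z":0.001,"fingers":-1},
  {"wx":0,"wy":0,"wz":0,"x":0.0092,"y":-0.0298,"z":0.001,"fingers":-1},
  {"wx":0,"wy":0,"wz":0,"x":0,"y":0,"z":0,"fingers":-1},
])

```text
time: 13.75
tcp_pos: [546.1, -221.4, 230.7]
tcp_rot: [-0.001, 0.199, 0.98, -0.003]
ft_force: [-0.5, 0.1, 0.9]
gripper_width: -0.2
finger_force: 0.0
```

Run:
```python
from wfit import *
print(readout.observe()["tcp_pos"].round(1))
wf(white,(450,640,-340,-170),(46,38,19,35,60),[-.6,-.2,.2],70,"w7.png")
```

```text
[ 546.1 -221.4  230.7]
[ 501. -307.    4.] [ 590. -212.  268.]
origin [ 458.7 -249.2] yaw -10.2 bulge 2.9 med res 0.96 n 7814
 foot [ 518. -260.    0.] rim top [ 570. -269.   75.] crown [ 513. -259.   59.]
top [ 540. -252.  116.] [ 574. -212.  268.] [ 518. -295.   70.] [ 533. -220.  268.]
```

View pics/w7.png

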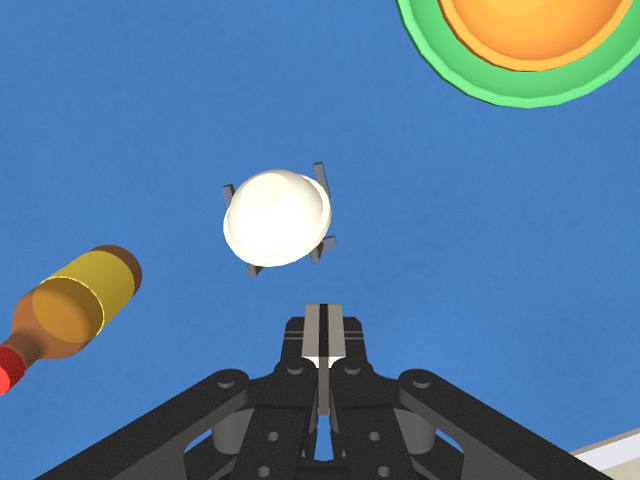

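Call:
play_rows([
  {"wx":0,"wy":0,"wz":0,"x":0.0098,"y":-0.0104,"z":-0.02,"fingers":-1},
  {"wx":0,"wy":0,"wz":0,"x":0.0098,"y":-0.0104,"z":-0.02,"fingers":-1},
  {"wx":0,"wy":0,"wz":0,"x":0.0098,"y":-0.0104,"z":-0.02,"fingers":-1},
  {"wx":0,"wy":0,"wz":0,"x":0.0098,"y":-0.0104,"z":-0.02,"fingers":-1},
  {"wx":0,"wy":0,"wz":0,"x":0.0098,"y":-0.0104,"z":-0.02,"fingers":-1},
  {"wx":0,"wy":0,"wz":0,"x":0,"y":0,"z":0,"fingers":-1},
  {"wx":0,"wy":0,"wz":0,"x":0,"y":0,"z":0,"fingers":-1},
])

```text
time: 14.38
tcp_pos: [594.9, -264.8, 129.9]
tcp_rot: [-0.003, 0.195, 0.981, 0.0]
ft_force: [0.4, 0.2, 0.7]
gripper_width: 0.1
finger_force: 0.0
```

Call:
play_rows([
  {"wx":0,"wy":0,"wz":0,"x":0.001,"y":-0.008,"z":-0.01,"fingers":-1},
  {"wx":0,"wy":0,"wz":0,"x":0,"y":0,"z":-0.017,"fingers":-1},
  {"wx":0,"wy":0,"wz":0,"x":0,"y":0,"z":-0.017,"fingers":-1},
  {"wx":0,"wy":0,"wz":0,"x":0,"y":0,"z":-0.017,"fingers":-1},
  {"wx":0,"wy":0,"wz":0,"x":0,"y":0,"z":-0.017,"fingers":-1},
  {"wx":0,"wy":0,"wz":0,"x":0,"y":0,"z":0,"fingers":-1},
])

```text
time: 14.88
tcp_pos: [595.3, -272.8, 51.7]
tcp_rot: [-0.002, 0.195, 0.981, 0.001]
ft_force: [-0.8, -0.3, 0.2]
gripper_width: -0.2
finger_force: 0.0
```

Call:
play_rows([
  {"wx":0,"wy":0,"wz":0,"x":-0.008,"y":0.0014,"z":0,"fingers":-1},
  {"wx":0,"wy":0,"wz":0,"x":-0.008,"y":0.0014,"z":0,"fingers":-1},
  {"wx":0,"wy":0,"wz":0,"x":-0.008,"y":0.0014,"z":0,"fingers":-1},
  {"wx":0,"wy":0,"wz":0,"x":-0.008,"y":0.0014,"z":0.001,"fingers":-1},
  {"wx":0,"wy":0,"wz":0,"x":-0.008,"y":0.0014,"z":0.002,"fingers":-1},
])

```text
time: 15.3
tcp_pos: [556.4, -267.4, 58.2]
tcp_rot: [0.0, 0.196, 0.981, 0.0]
ft_force: [0.2, 1.2, 0.2]
gripper_width: 0.0
finger_force: 0.0
```

Call:
play_rows([
  {"wx":0,"wy":0,"wz":0,"x":-0.008,"y":0.0014,"z":0.002,"fingers":-1},
  {"wx":0,"wy":0,"wz":0,"x":-0.008,"y":0.0014,"z":0.002,"fingers":-1},
  {"wx":0,"wy":0,"wz":0,"x":-0.008,"y":0.0014,"z":0.002,"fingers":-1},
  {"wx":0,"wy":0,"wz":0,"x":-0.006,"y":0.001,"z":0.002,"fingers":-1},
  {"wx":0,"wy":0,"wz":0,"x":0,"y":0,"z":0.0,"fingers":-1},
  {"wx":0,"wy":0,"wz":0,"x":0,"y":0,"z":0.02,"fingers":-1},
  {"wx":0,"wy":0,"wz":0,"x":0,"y":0.01,"z":0.035,"fingers":-1},
  {"wx":0,"wy":0,"wz":0,"x":0,"y":0.01,"z":0.035,"fingers":-1},
  {"wx":0,"wy":0,"wz":0,"x":0,"y":0.01,"z":0.035,"fingers":-1},
  {"wx":0,"wy":0,"wz":0,"x":0,"y":0.01,"z":0.03,"fingers":-1},
  {"wx":0,"wy":0,"wz":0,"x":0,"y":0,"z":0,"fingers":-0.3},
  {"wx":0,"wy":0,"wz":0,"x":0,"y":0,"z":0,"fingers":-0.3},
  {"wx":0,"wy":0,"wz":0,"x":0,"y":0,"z":0,"fingers":-0.3},
  {"wx":0,"wy":0,"wz":0,"x":0,"y":0,"z":0,"fingers":-0.3},
])

```text
time: 16.47
tcp_pos: [526.3, -222.3, 218.7]
tcp_rot: [-0.001, 0.196, 0.981, -0.0]
ft_force: [0.0, -0.5, -0.3]
gripper_width: 29.8
finger_force: 0.0
```

Run:
```python
from ring import *
s=readout.observe();print(s["tcp_pos"].round(1),s["ft_force"].round(1))
rim("wrist",white,(380,580,-340,-170),(-5,62),fn="w8.png",r0=42)
rim("top",white,(380,580,-340,-170),(-5,62),r0=42)
```

```text
[ 526.3 -222.3  218.7] [ 0.  -0.5 -0.3]
wrist n 11583 3515 rim [ 450.1 -248.5   40.9] tilt [-0.    -0.005] z at centre 37.9
top n 18 8 rim [ 406.2 -339.5  143.7] tilt [-0.507 -1.087] z at centre 212.9
```

View pics/w8.png

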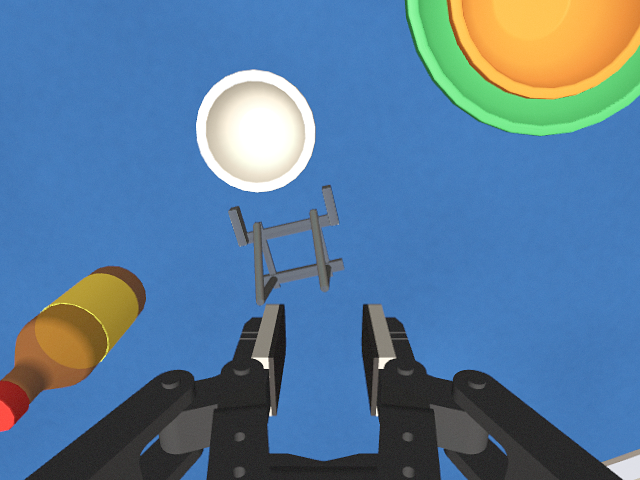

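White lies on its back (px 255,130), centre at about (450,-248), with the rest clear of it.

Call:
play_rows([
  {"wx":0,"wy":0,"wz":0,"x":-0.015,"y":0.003,"z":-0.027,"fingers":-0.2},
  {"wx":0,"wy":0,"wz":0,"x":-0.015,"y":0.003,"z":-0.027,"fingers":-0.2},
  {"wx":0,"wy":0,"wz":0,"x":-0.015,"y":0.003,"z":-0.027,"fingers":-0.2},
  {"wx":0,"wy":0,"wz":0,"x":-0.015,"y":0.003,"z":-0.027,"fingers":-0.2},
  {"wx":0,"wy":0,"wz":0,"x":0,"y":0,"z":0,"fingers":-0.2},
  {"wx":0,"wy":0,"wz":0,"x":0,"y":0,"z":0,"fingers":-0.2},
], squeeze=25)

```text
time: 17.07
tcp_pos: [465.8, -210.1, 111.2]
tcp_rot: [-0.002, 0.196, 0.981, 0.0]
ft_force: [-0.0, 0.2, 0.3]
gripper_width: 34.1
finger_force: 0.0
```

Run:
```python
from ring import *
s=readout.observe();print(s["tcp_pos"].round(1),s["ft_force"].round(1))
rim("wrist",white,(380,520,-310,-190),(-5,42),r0=42)
```

```text
[ 465.8 -210.1  111.2] [-0.   0.2  0.3]
wrist n 17462 5818 rim [ 449.6 -248.    40.9] tilt [-0.007  0.004] z at centre 37.7
```

Aligned; descend 83 mm and grip.

Call:
play_rows([
  {"wx":0,"wy":0,"wz":0,"x":0,"y":0.001,"z":-0.018,"fingers":-0.2},
  {"wx":0,"wy":0,"wz":0,"x":0,"y":0,"z":-0.018,"fingers":-0.2},
  {"wx":0,"wy":0,"wz":0,"x":0,"y":0,"z":-0.018,"fingers":-0.2},
  {"wx":0,"wy":0,"wz":0,"x":0,"y":0,"z":-0.018,"fingers":-0.2},
  {"wx":0,"wy":0,"wz":0,"x":0,"y":0,"z":-0.011,"fingers":-0.2},
  {"wx":0,"wy":0,"wz":0,"x":0,"y":0,"z":0,"fingers":-0.2},
  {"wx":0,"wy":0,"wz":0,"x":0,"y":0,"z":0,"fingers":-1},
  {"wx":0,"wy":0,"wz":0,"x":0,"y":0,"z":0,"fingers":-1},
  {"wx":0,"wy":0,"wz":0,"x":0,"y":0,"z":0,"fingers":-1},
  {"wx":0,"wy":0,"wz":0,"x":0,"y":0,"z":0,"fingers":-1},
  {"wx":0,"wy":0,"wz":0,"x":0,"y":0,"z":0,"fingers":-1},
])

```text
time: 18.03
tcp_pos: [468.8, -209.6, 30.6]
tcp_rot: [0.002, 0.196, 0.981, 0.0]
ft_force: [0.3, 0.6, 3.1]
gripper_width: 9.6
finger_force: 23.8
```

Call:
play_rows([
  {"wx":0,"wy":0,"wz":0,"x":0,"y":0,"z":0.008,"fingers":-1},
  {"wx":0,"wy":0,"wz":0,"x":0,"y":0,"z":0.012,"fingers":-1},
  {"wx":0,"wy":0,"wz":0,"x":0,"y":0,"z":0.015,"fingers":-1},
  {"wx":0,"wy":0,"wz":0,"x":0,"y":0,"z":0.015,"fingers":-1},
  {"wx":0,"wy":0,"wz":0,"x":0,"y":0,"z":0.015,"fingers":-1},
  {"wx":0,"wy":0,"wz":0,"x":0,"y":0,"z":0.015,"fingers":-1},
  {"wx":0,"wy":0,"wz":0,"x":0,"y":0,"z":0.01,"fingers":-1},
  {"wx":0,"wy":0,"wz":0,"x":0,"y":0,"z":0,"fingers":-1},
  {"wx":0,"wy":0,"wz":0,"x":0,"y":0,"z":0,"fingers":-1},
])

```text
time: 18.78
tcp_pos: [467.4, -209.2, 119.9]
tcp_rot: [0.001, 0.196, 0.981, 0.0]
ft_force: [-0.7, 0.2, -0.8]
gripper_width: 9.5
finger_force: 22.7
```

Run:
```python
from ring import *
s=readout.observe();t=s["tcp_pos"];print(t.round(1),s["ft_force"].round(1))
rim("wrist",white,(380,520,-310,-190),(t[2]-45,t[2]+14),r0=42)
```

```text
[ 467.4 -209.2  119.9] [-0.7  0.2 -0.8]
wrist n 29074 10339 rim [ 448.4 -246.    40.9] tilt [-0.01   0.023] z at centre 125.8
```

Call:
play_rows([
  {"wx":0,"wy":0,"wz":0,"x":-0.001,"y":0.01,"z":0,"fingers":-1},
  {"wx":0,"wy":0,"wz":0,"x":-0.001,"y":0.02,"z":0,"fingers":-1},
  {"wx":-0.6,"wy":0,"wz":0,"x":-0.001,"y":0.02,"z":0,"fingers":-1},
  {"wx":-0.6,"wy":0,"wz":0,"x":-0.001,"y":0.02,"z":0,"fingers":-1},
  {"wx":0,"wy":0,"wz":0,"x":-0.001,"y":0.02,"z":0,"fingers":-1},
  {"wx":0,"wy":0,"wz":0,"x":-0.001,"y":0.02,"z":0,"fingers":-1},
  {"wx":0,"wy":0,"wz":0,"x":-0.001,"y":0.02,"z":0,"fingers":-1},
  {"wx":0,"wy":0,"wz":0,"x":-0.001,"y":0.02,"z":0,"fingers":-1},
  {"wx":0,"wy":0,"wz":0,"x":-0.001,"y":0.02,"z":0,"fingers":-1},
  {"wx":0,"wy":0,"wz":0,"x":-0.001,"y":0.02,"z":0,"fingers":-1},
  {"wx":0,"wy":0,"wz":0,"x":-0.001,"y":0.02,"z":0,"fingers":-1},
  {"wx":0,"wy":0,"wz":0,"x":-0.001,"y":0.012,"z":0,"fingers":-1},
  {"wx":0,"wy":0,"wz":0,"x":-0.001,"y":0.008,"z":0,"fingers":-1},
  {"wx":0,"wy":0,"wz":0,"x":0,"y":0,"z":0,"fingers":-1},
  {"wx":0,"wy":0,"wz":0,"x":0,"y":0,"z":0,"fingers":-1},
])

```text
time: 20.08
tcp_pos: [453.8, 20.3, 118.7]
tcp_rot: [0.002, 0.195, 0.981, -0.011]
ft_force: [-0.0, -0.3, -1.2]
gripper_width: 9.6
finger_force: 22.7
```

Run:
```python
from ring import *
s=readout.observe();t=s["tcp_pos"];print(t.round(1),s["ft_force"].round(1))
rim("wrist",white,(370,520,-80,60),(t[2]-45,t[2]+14),r0=42)
rim("wrist",orange,(300,560,-150,150),(-5,62))
rim("scene",orange,(300,560,-150,150),(-5,62))
```

```text
[453.8  20.3 118.7] [-0.  -0.3 -1.2]
wrist n 28763 10216 rim [434.9 -16.4  40.9] tilt [-0.012  0.   ] z at centre 125.5
wrist n 27012 7259 rim [436.3 -12.8  70. ] tilt [-0.012  0.005] z at centre 50.1
scene n 1378 215 rim [443.8  -9.8  68.9] tilt [0.069 0.04 ] z at centre 48.5
```

Call:
play_rows([
  {"wx":0,"wy":0,"wz":0,"x":0,"y":0,"z":-0.01,"fingers":-1},
  {"wx":0,"wy":0,"wz":0,"x":0,"y":0,"z":-0.012,"fingers":-1},
  {"wx":0,"wy":0,"wz":0,"x":0,"y":0,"z":-0.012,"fingers":-1},
  {"wx":0,"wy":0,"wz":0,"x":0,"y":0,"z":-0.01,"fingers":-1},
  {"wx":0,"wy":0,"wz":0,"x":0,"y":0,"z":-0.009,"fingers":-1},
  {"wx":0,"wy":0,"wz":0,"x":0,"y":0,"z":-0.008,"fingers":-1},
  {"wx":0,"wy":0,"wz":0,"x":0,"y":0,"z":-0.005,"fingers":-1},
  {"wx":0,"wy":0,"wz":0,"x":0,"y":0,"z":-0.004,"fingers":-1},
  {"wx":0,"wy":0,"wz":0,"x":0,"y":0,"z":-0.003,"fingers":-1},
  {"wx":0,"wy":0,"wz":0,"x":0,"y":0,"z":0,"fingers":-1},
  {"wx":0,"wy":0,"wz":0,"x":0,"y":0,"z":0,"fingers":-1},
])

```text
time: 21.15
tcp_pos: [454.4, 20.8, 46.5]
tcp_rot: [0.002, 0.196, 0.981, -0.01]
ft_force: [0.9, -0.7, -0.2]
gripper_width: 9.7
finger_force: 22.7
```

Call:
play_rows([
  {"wx":0,"wy":0,"wz":0,"x":0,"y":0,"z":-0.0015,"fingers":-1},
  {"wx":0,"wy":0,"wz":0,"x":0,"y":0,"z":-0.001,"fingers":-1},
  {"wx":0,"wy":0,"wz":0,"x":0,"y":0,"z":0,"fingers":-1},
  {"wx":0,"wy":0,"wz":0,"x":0,"y":0,"z":0,"fingers":-1},
])

```text
time: 21.48
tcp_pos: [454.3, 20.8, 43.9]
tcp_rot: [0.002, 0.196, 0.981, -0.01]
ft_force: [0.7, 0.9, -0.1]
gripper_width: 9.4
finger_force: 22.7
```

Call:
play_rows([
  {"wx":0,"wy":0,"wz":0,"x":0,"y":0,"z":-0.001,"fingers":-1},
  {"wx":0,"wy":0,"wz":0,"x":0,"y":0,"z":0,"fingers":-1},
  {"wx":0,"wy":0,"wz":0,"x":0,"y":0,"z":0,"fingers":-1},
])

```text
time: 21.73
tcp_pos: [454.2, 20.7, 42.8]
tcp_rot: [0.002, 0.196, 0.981, -0.01]
ft_force: [-0.0, 0.3, 0.1]
gripper_width: 10.0
finger_force: 22.7
```

Call:
play_rows([
  {"wx":0,"wy":0,"wz":0,"x":0,"y":0,"z":-0.001,"fingers":-1},
  {"wx":0,"wy":0,"wz":0,"x":0,"y":0,"z":0,"fingers":-1},
  {"wx":0,"wy":0,"wz":0,"x":0,"y":0,"z":-0.001,"fingers":-1},
  {"wx":0,"wy":0,"wz":0,"x":0,"y":0,"z":0,"fingers":-1},
  {"wx":0,"wy":0,"wz":0,"x":0,"y":0,"z":0,"fingers":-1},
])

```text
time: 22.15
tcp_pos: [454.2, 20.7, 40.8]
tcp_rot: [0.002, 0.196, 0.981, -0.01]
ft_force: [0.6, -0.4, -0.5]
gripper_width: 9.7
finger_force: 22.8
```

Run:
```python
from ring import *
s=readout.observe();t=s["tcp_pos"];print(t.round(1),s["ft_force"].round(1))
rim("wrist",white,(370,520,-80,60),(t[2]-45,t[2]+14),r0=42)
rim("wrist",orange,(300,560,-150,150),(-5,62))
```

```text
[454.2  20.7  40.8] [ 0.6 -0.4 -0.5]
wrist n 28750 10203 rim [435.3 -16.   40.9] tilt [-0.011 -0.001] z at centre 47.6
wrist n 50402 19674 rim [436.1 -12.4  69.8] tilt [-0.003  0.001] z at centre 50.6
```

Call:
play_rows([
  {"wx":0,"wy":0,"wz":0,"x":0,"y":0,"z":-0.001,"fingers":-1},
  {"wx":0,"wy":0,"wz":0,"x":0,"y":0,"z":0,"fingers":-1},
  {"wx":0,"wy":0,"wz":0,"x":0,"y":0,"z":0,"fingers":-1},
])

```text
time: 22.5
tcp_pos: [454.7, 21.1, 40.2]
tcp_rot: [0.002, 0.196, 0.981, -0.01]
ft_force: [-1.1, 1.7, 4.0]
gripper_width: 9.7
finger_force: 24.1
```

Contact; open a little, and lift straight out.

Call:
play_rows([
  {"wx":0,"wy":0,"wz":0,"x":0,"y":0,"z":0,"fingers":-0.72},
  {"wx":0,"wy":0,"wz":0,"x":0,"y":0,"z":0,"fingers":-0.62},
  {"wx":0,"wy":0,"wz":0,"x":0,"y":0,"z":0,"fingers":-0.6},
  {"wx":0,"wy":0,"wz":0,"x":0,"y":0,"z":0,"fingers":-0.6},
])

```text
time: 22.83
tcp_pos: [453.9, 20.5, 39.6]
tcp_rot: [0.002, 0.196, 0.981, -0.01]
ft_force: [0.4, 0.4, 0.1]
gripper_width: 17.0
finger_force: 0.0
```

Call:
play_rows([
  {"wx":0,"wy":0,"wz":0,"x":0,"y":0,"z":0.003,"fingers":-0.6},
  {"wx":0,"wy":0,"wz":0,"x":0,"y":0,"z":0.005,"fingers":-0.6},
  {"wx":0,"wy":0,"wz":0,"x":0,"y":0,"z":0.01,"fingers":-0.6},
  {"wx":0,"wy":0,"wz":0,"x":0,"y":0,"z":0.02,"fingers":-0.6},
  {"wx":0,"wy":0,"wz":0,"x":0,"y":0,"z":0.03,"fingers":-0.6},
  {"wx":0,"wy":0,"wz":0,"x":0,"y":0,"z":0.03,"fingers":-0.6},
  {"wx":0,"wy":0,"wz":0,"x":0,"y":0,"z":0.03,"fingers":-0.6},
  {"wx":0,"wy":0,"wz":0,"x":0.01,"y":0.01,"z":0.03,"fingers":-0.6},
  {"wx":0,"wy":0,"wz":0,"x":0.01,"y":0.01,"z":0.02,"fingers":-0.6},
  {"wx":0,"wy":0,"wz":0,"x":0,"y":0,"z":0,"fingers":-0.6},
  {"wx":0,"wy":0,"wz":0,"x":0,"y":0,"z":0,"fingers":-0.6},
])

```text
time: 23.75
tcp_pos: [475.2, 41.2, 219.7]
tcp_rot: [0.004, 0.195, 0.981, -0.01]
ft_force: [-1.2, -0.5, -0.1]
gripper_width: 17.1
finger_force: 0.0
```

Run:
```python
from ring import *
s=readout.observe();t=s["tcp_pos"];print(t.round(1),s["ft_force"].round(1))
rim("wrist",white,(370,520,-80,60),(5,65),r0=42)
rim("wrist",orange,(300,560,-150,150),(-5,62))
rim("wrist",green,(280,600,-160,160),(-5,56),q=.8,r0=100)
```

```text
[475.2  41.2 219.7] [-1.2 -0.5 -0.1]
wrist n 9872 3206 rim [435.9 -17.   40.9] tilt [-0.001  0.005] z at centre 47.9
wrist n 16736 5659 rim [437.  -13.1  70.3] tilt [-0.003  0.   ] z at centre 50.7
wrist n 25211 9544 rim [433.6  -9.5 100.3] tilt [ 0. -0.] z at centre 44.8
```

All three covers are level, seated and within 5 mm of each other's middle, so I'm handing in.

```bash
python3 -c "
from station import close_job
print(close_job())"
```

```text
the job is handed in; nothing more can be done
None
```

The job is handed in: by the last camera fit, orange sits level in green and white level in orange, each within about 5 mm of the middle, after about 24 s of the 72 s; no verdict came back, and I did not measure the can, bottle and jar again at the end.

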